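# Load the sample mixer, fit its drive knob and hold it down

### The job

Drop the two green-capped sample jars into the open steel basket on the mixer, and let go of them. Then take the black knob that lies beside the mixer, turn it so that its D-shaped bore matches the mixer's D-shaped shaft (white line on the same side as the shaft's red flat), push it fully home on the shaft and press it on down against the shaft's spring as far as it goes. Finish while holding: the program ends with the gripper still pressing the knob down; leave the red-capped jar and everything else on the table where it stands.

Things in the scene. Friction and masses are not known exactly. Their poses are not given: they have to be found in the camera images.
- jar_a_center (a point): First green-capped sample jar: cylindrical plastic sample jar with a flat screw cap, diameter 28, height 58, standing upright on the table, about 35 g; point at its centre, half-way up (29 above its underside). The three jars stand in any order on the table to the robot's right.
- jar_b_center (a point): Second green-capped sample jar: cylindrical plastic sample jar with a flat screw cap, diameter 28, height 58, standing upright on the table, about 35 g; point at its centre, half-way up (29 above its underside). 
- jar_red_center (a point): Red-capped jar, to be left alone: cylindrical plastic sample jar with a flat screw cap, diameter 28, height 58, standing upright on the table, about 35 g; point at its centre, half-way up (29 above its underside). 
- basket_in (a point): Open steel basket on the deck of the mixer, a low white machine (170 deep, 300 wide, deck 55 above the table, fixed). Point: centre of the basket's inner floor, 60 above the table; inside 82 along its x and 122 along its y, walls 4 thick, rim 32 above the inner floor, z up. The jars fit side by side along y, 30 either side of this point. The shaft stands 160 from it along +y.
- shaft_tip (a point): Centre of the top of the mixer's upright steel D-shaft, 87 above the table when up, 32 above the deck. Diameter 16, one flat 2.2 from the axis, painted red; the top 5 taper to 0.65 of that section. Round its foot a dark ring 54 across, 2 thick, with a red mark on the flat's side. x axis: level, from the shaft's axis out through the flat; z up. It hardly turns (friction 0.5 Nm).
- shaft (a joint): How far the D-shaft is pressed down, in m: 0 = up, 0.008 = down at its stop. It slides straight down against a spring (3 N to start it, 8.5 N at the stop) and comes up again when let go.
- knob_center (a point): Loose black knob, 60 g, standing bore down on the table to the robot's left; point at its centre, half-way up (21 above its underside). Upright bar grip 48 long (its x), 26 thick (its y), 42 high, with a grey round skirt 54 across and 4 high at its foot. Grip it across the 26. White line on top and end face: +x side. Fully home, this point lies 1 above the shaft's top.
- knob: The same knob; origin at the centre of its underside, axes as above. The D-bore opens there: 20 deep, radius 9, with its flat 3.2 from the axis on the +x side, so knob x must point the same way as shaft x.
- jar_a: The first green-capped jar; origin at the centre of its underside.
- jar_b: The second green-capped jar; origin at the centre of its underside.
- sanitiser: Pump bottle with a blue label, 60 across, 180 high, on the far left; origin at the centre of its underside. To be left alone.
- marker: Marker pen, 120 long, 12 thick, lying on the table on the near right; origin under its middle. To be left alone.
There are look-alikes about, which are no part of the job. What is shaped like the jar_b but blue is not meant.

How it is judged (in metres and radians):
On the way, in this order (a step that is already met when the one before it is completed fails the run):
1. Both green-capped jars are in the basket and released (x of jar_a_center in the frame of basket_in between -0.043 and 0.043 m and y of jar_a_center in the frame of basket_in between -0.063 and 0.063 m and z of jar_a_center in the frame of basket_in between 0 and 0.045 m and x of jar_b_center in the frame of basket_in between -0.043 and 0.043 m and y of jar_b_center in the frame of basket_in between -0.063 and 0.063 m and z of jar_b_center in the frame of basket_in between 0 and 0.045 m and contact force between the fingers and jar_a below 0.1 N and contact force between the fingers and jar_b below 0.1 N), for 0.2 s.
2. The knob is fully home on the D-shaft (horizontal distance between knob_center and shaft_tip below 0.004 m and z of knob_center in the frame of shaft_tip below 0.004 m and angle between the x axis of knob_center and the x axis of shaft_tip, either way round below 0.25 rad and angle between knob_center's own z axis and vertical below 0.12 rad), for 0.1 s.
At the end, for the whole second after the job is handed in: Both green jars in the basket, released; knob on the D-shaft within 3 mm of fully home, centred within 4 mm, turned to match within 14 degrees, upright within 7 degrees; shaft pressed more than 5 of its 8 mm, fingers on the knob with more than 3 N (all of step 1 and all of step 2 and value of joint shaft above 0.005 m and contact force between the fingers and knob above 3 N); the arm keeps its last pose, push and grip.
It fails at once if the red-capped jar is pushed or knocked more than 30 mm from its place (distance of jar_red_center from where it was at the start of the episode above 0.03 m).
It fails at once if the sanitiser bottle is pushed or knocked more than 30 mm from its place (distance of sanitiser from where it was at the start of the episode above 0.03 m).
It fails at once if the marker pen is pushed or knocked more than 30 mm from its place (distance of marker from where it was at the start of the episode above 0.03 m).
It also fails if it takes over 72 s, if anything falls off the work surface, if the arm or the gripper's body presses on something with over 40 N, if the wrist force passes 120 N, or if a joint passes its speed limit or range.

### The arm

A 6-joint arm with a two-finger parallel gripper is mounted at the origin on the work surface. World frame = base frame: x ahead of the robot, y to its left, z up, the work surface at z = 0. Lengths are in m, angles in degrees, forces in N, time in s.
With the tool pointing down it reaches from about 0.35 to 0.975 m from the base axis. Payload 4.9 kg.
Tool frame: the origin (TCP) lies at the very end of the fingers, on their centre line; the grasp point (between the pads) lies 19 mm behind it (bot.grip_depth is the distance from the TCP to the grasp point, in m); z points along the fingers, y is the line along which they close (so a half turn about z gives the same grasp; the last joint's range is limited). The gripper opens to 85 mm and grips with 20 to 120 N. Pads are 22 mm wide; open, the fingers measure 114 mm over their backs; the gripper's body (76 mm by 85 mm) begins 54 mm behind the grasp point. The pads swing forward as they close: fully open they stand 13 mm farther back than shut.
Start: joints at [60.734, 3.019, 92.412, -0, 84.569, -6.818], TCP at [0.239, 0.578, 0.193] pointing down, gripper open.
Joint ranges: [-172.51, 172.51], [-57.92, 126.97], [3.15, 148.05], [-58.71, 238.71], [5.1, 150.11], [-179.66, 179.66]. Speed limits (degrees/s): [147.25, 147.25, 180, 180, 180, 180].

### API

Orientations are given as a 3x3 rotation matrix whose columns are the frame's x, y, z axes.
In Python, from plant import bot gives the robot as it stands.
- The arm moves only by the tool step_arm, never from a script. Its arguments are lists of equal length, an entry for each row: "fingers": the closure, from -1 (fully open) to 1 (shut), so that 0 is half open; "translation": the shift along the tool's x, y, z in cm, a list of three; "twist": the turn about the tool's z in degrees. In form: {"fingers": [fingers, ...], "translation": [[tx, ty, tz], ...], "twist": [twist, ...]}. A call has 1 to 20 rows; each row shifts and turns the commanded pose from where the row before left it, along the tool's axes as they then stand; what a row does not reach is not made up. A row lasts 1/12 s, in which the tool goes at most 41.7 mm and 7.16 degrees, less where a joint would pass 70% of its speed; a pose out of reach is approached as far as the arm can. A call with a gripper value outside its range is refused whole. The fingers move at their own pace and stop on an object; "squeeze" is the grip in N (left out, the last holds). Time passes only in rows, so rows that do not move let the fingers close. It gives the time, the measured TCP pose, the force, the opening and the grip force at its end, in the units of the state.
- bot.get_state(): the state, without advancing time (a new reading comes with each control period).
- bot.get_image(name): name is "scene" or "top"; returns a dict with "img" (480x640x3 uint8, blue, green, red), "vertical_fov" (degrees; the focal length in pixels is half the picture's height over the tangent of half this angle, whatever the lens; pixels are square), "cx", "cy" (the principal point, pixels), "D" ([k1, k2, p1, p2, k3] as OpenCV has them; the pictures are not rectified), "world_to_cam" (4x4, takes a point from world to camera coordinates). Camera axes: x right, y down, z forward; pixel columns grow to the right and rows downward; lengths in m; the calibration is good to about 2 mm. A picture is of the moment at which its call begins. There is no depth.
- bot.job_done(): hands the job in; it is judged then, once.
Trained networks look in the newest picture that a camera, given by its name, has taken for a name from the list of things; names that differ only in an ending like _2 or _b are one class to them, and where a whole thing is asked for, a point or a joint stands for the part that bears it (a point fixed in the world has none). Each returns a list of dicts, best first, with "confidence" (0 to 1); they miss things now and then, are a little off and sometimes report something else, mostly with a low value. They report only what shows in the picture. A call takes as long as a camera call. They do not tell look-alikes from the thing itself.
- bot.look_for(camera, name): "box" ([left, top, right, bottom] in pixels, round what is visible of it).
- bot.regions_of(camera, name): "pixels" (480x640 bool, what is visible of it) and "box" ([left, top, right, bottom] in pixels, round what is visible of it).
- bot.tip_of(camera, name): "at" ([column, row] in pixels: a listed point, or the origin of a listed thing).
The state is a dict: "t": time; "q": joint angles; "joint_vel": joint speeds; "joint_efforts": joint torques, N m; "position": TCP position; "tcp_rot": TCP orientation; "wrist_force": force on the tool from outside, world axes, zero at the start; "ft_torque": the same for the moment, N m; "grip_width": finger opening in m; "finger_force": force on a finger pad.
Only numpy, scipy, OpenCV 4.12 (cv2) and the standard library are available. Lean on these libraries where they do the work, as an engineer would, in place of code of your own. Each camera call takes 0.05 s, during which the arm holds its last target. There are 200 camera calls.

## Working session

There is one attempt and no reset: what is moved stays moved. The work goes in short steps, Python scripts to look and compute and a tool call to move; the robot and the scene stay as the last step left them, time stands still between calls to the robot, and variables do not carry over. Pictures are saved under pics/ and viewed, at most 10 in all, crops included, and the job is handed in when it is done.

Besides the shell and the picture viewer there is one more tool, called after "Emit:" in YAML: its name, and indented under it one key for each argument. step_arm: Moves the arm, as the interface text tells. Its arguments: {"type":"object","properties":{"fingers":{"type":"array","items":{"type":"number"}},"translation":{"type":"array","items":{"type":"array","items":{"type":"number"}}},"twist":{"type":"array","items":{"type":"number"}},"squeeze":{"type":"number"}},"required":["fingers","translation","twist"]}

```bash
mkdir -p pics
cat > h.py <<'E'
import numpy as np, cv2
from plant import bot
def K(r):
    h,w=r["img"].shape[:2]; f=h/2/np.tan(np.radians(r["vertical_fov"])/2)
    return np.array([[f,0,r["cx"]],[0,f,r["cy"]],[0,0,1.]])
def ray(r,px):
    p=cv2.undistortPoints(np.array([[px]],float),K(r),np.array(r["D"],float))[0,0]
    T=np.array(r["world_to_cam"]); R,t=T[:3,:3],T[:3,3]
    return -R.T@t, R.T@np.array([p[0],p[1],1.])
def onz(r,px,z):
    o,d=ray(r,px); return o+d*(z-o[2])/d[2]
def proj(r,P):
    T=np.array(r["world_to_cam"]); rv=cv2.Rodrigues(T[:3,:3])[0]
    return cv2.projectPoints(np.array(P,float).reshape(-1,1,3),rv,T[:3,3],K(r),np.array(r["D"],float))[0][:,0]
def tri(rs,pxs):
    A=np.zeros((3,3));b=np.zeros(3)
    for r,p in zip(rs,pxs):
        o,d=ray(r,p); d/=np.linalg.norm(d); M=np.eye(3)-np.outer(d,d); A+=M;b+=M@o
    return np.linalg.solve(A,b)
E
python3 - <<'E'
from h import *
Z=dict(jar_a_center=.029,basket_in=.06,shaft_tip=.087,knob_center=.021,jar_red_center=.029,sanitiser=0,marker=0)
for c in("scene","top"):
    r=bot.get_image(c); cv2.imwrite(f"pics/{c}0.png",r["img"])
    o,d=ray(r,(320,240)); print(c,o.round(3),d.round(2),round(K(r)[0,0]))
    for n,z in Z.items():
        print(n,[(np.round(k["at"],1).tolist(),round(k["confidence"],2),onz(r,k["at"],z)[:2].round(4).tolist()) for k in bot.tip_of(c,n)])
s=bot.get_state();print(s["t"],s["position"],s["tcp_rot"],s["grip_width"])
E
```

```text
scene [ 1.128 -0.629  0.759] [-0.54  0.52 -0.66] 485
jar_a_center [([231.2, 262.2], 0.56, [0.4439, -0.2415]), ([236.0, 311.9], 0.15, [0.5641, -0.3195])]
basket_in [([327.0, 244.0], 0.8, [0.5752, -0.0777])]
shaft_tip [([372.3, 208.6], 0.48, [0.585, 0.0579])]
knob_center [([400.3, 183.9], 0.76, [0.5147, 0.2579])]
jar_red_center [([180.2, 290.5], 0.61, [0.4368, -0.3658]), ([239.6, 324.3], 0.16, [0.5937, -0.3333])]
sanitiser [([475.3, 208.3], 0.65, [0.7006, 0.3304])]
marker [([87.4, 324.4], 0.94, [0.3562, -0.5368])]
top [ 0.323 -0.081  1.299] [ 0.16 -0.03 -0.99] 551
jar_a_center [([374.2, 278.8], 0.68, [0.4384, -0.2461])]
basket_in [([303.9, 218.6], 0.84, [0.5746, -0.0845])]
shaft_tip [([236.6, 218.0], 0.41, [0.5711, 0.0658])]
knob_center [([156.2, 246.2], 0.94, [0.5185, 0.258]), ([123.9, 180.3], 0.23, [0.6761, 0.339])]
jar_red_center [([431.2, 272.5], 0.73, [0.4524, -0.3785]), ([155.5, 249.4], 0.33, [0.5099, 0.2572])]
sanitiser [([126.9, 179.8], 0.81, [0.6832, 0.3389])]
marker [([499.6, 309.0], 0.68, [0.3692, -0.5409])]
0.8 [0.2386601  0.5776359  0.19291221] [[-9.24228003e-01  3.81841065e-01  2.30530119e-05]
 [ 3.81841065e-01  9.24228002e-01  2.87545352e-05]
 [-1.03265768e-05  3.53783332e-05 -9.99999999e-01]] 0.08556029820099666
```

View pics/top0.png

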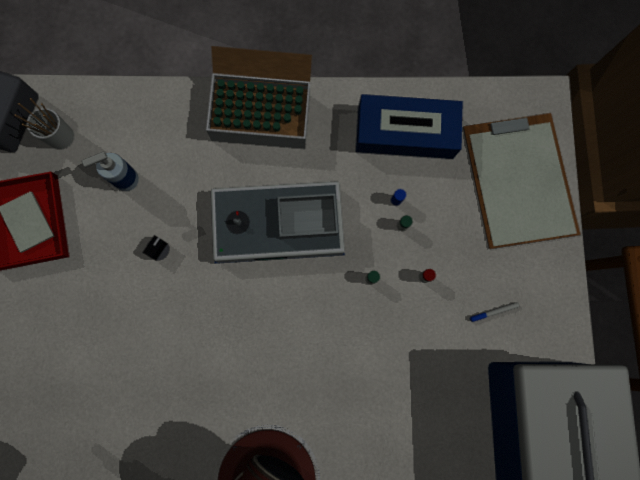

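View pics/scene0.png

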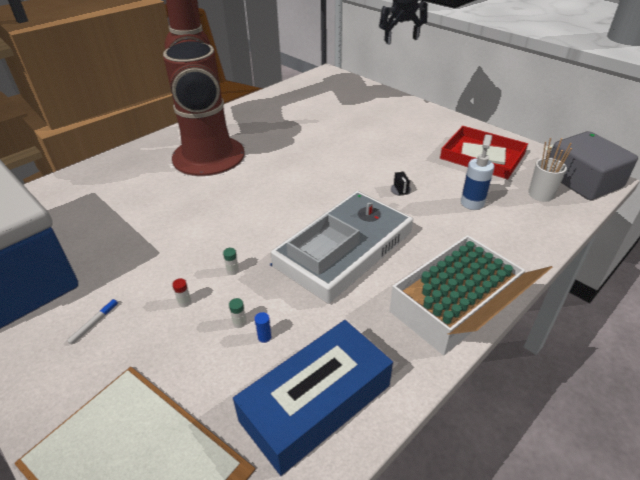

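Top view: green caps at (373,277) and (406,222), red cap at (429,275), a blue look-alike at (399,197), and a box of small green caps around (258,105) that is not part of the job. The basket is at (306,215), the shaft at (237,220) and the knob at (156,247). The scene view agrees: greens at (230,255) and (236,306), red at (180,286), blue at (263,325). I choose the two greens standing on the table. Next comes one close composite crop.

Run:
```python
from h import *
R={c:bot.get_image(c) for c in("scene","top")}
def crop(c,u,v,h,s):
    return cv2.resize(R[c]["img"][v-h:v+h,u-h:u+h],(s,s),interpolation=cv2.INTER_CUBIC)
a=np.hstack([crop("top",156,246,20,266),crop("top",238,220,20,266),crop("top",400,238,50,266)])
b=np.hstack([crop("scene",401,184,20,266),crop("scene",370,210,20,266),crop("scene",230,285,55,266)])
cv2.imwrite("pics/comp.png",cv2.convertScaleAbs(np.vstack([a,b]),alpha=1.6))
boxes={"top":dict(ja=(365,268,382,285),jb=(397,213,415,231),red=(420,266,438,283),blue=(390,187,408,207)),
"scene":dict(ja=(220,245,242,262),jb=(226,296,247,313),red=(170,277,190,293),blue=(254,312,273,330))}
pts={}
for c,B in boxes.items():
    hsv=cv2.cvtColor(R[c]["img"],cv2.COLOR_BGR2HSV)
    for n,(l,t,r_,bt) in B.items():
        m=np.zeros(hsv.shape[:2],bool);m[t:bt,l:r_]=1
        H,S,V=[hsv[...,i].astype(int) for i in range(3)]
        col={"j":(H>50)&(H<90),"r":(H<8)|(H>172),"b":(H>105)&(H<130)}[n[0]]
        ys,xs=np.nonzero(m&col&(S>90)&(V>25)); pts[c,n]=(xs.mean(),ys.mean())
        print(c,n,len(xs),np.round(pts[c,n],1),xs.min(),xs.max(),ys.min(),ys.max(),onz(R[c],pts[c,n],.053)[:2].round(4))
for n in("ja","jb","red","blue"): print(n,tri([R["scene"],R["top"]],[pts["scene",n],pts["top",n]]).round(4))
for n in("basket_in","shaft_tip","knob_center"):
    print(n,tri([R["scene"],R["top"]],[bot.tip_of(c,n)[0]["at"] for c in("scene","top")]).round(4))
for n in("knob","shaft","shaft_tip","basket_in"):
  for c in("scene","top"):
    for g in bot.regions_of(c,n)[:1]: print(n,c,g["box"],round(g["confidence"],2))
```

```text
top ja 103 [373.1 276.5] 368 378 271 282 [ 0.4416 -0.2407]
top jb 96 [405.9 221. ] 401 411 216 226 [ 0.5694 -0.32  ]
top red 124 [428.9 274.5] 423 435 269 280 [ 0.4454 -0.3675]
top blue 131 [399.  195.3] 391 405 189 204 [ 0.6303 -0.3059]
scene ja 100 [229.2 253.8] 224 234 249 259 [ 0.4422 -0.2415]
scene jb 138 [235.8 305.4] 230 241 299 312 [ 0.5693 -0.32  ]
scene red 162 [179.4 285.2] 173 186 278 292 [ 0.4457 -0.3676]
scene blue 228 [262.  320.9] 255 269 312 329 [ 0.6345 -0.3088]
ja [ 0.4416 -0.2409  0.0522]
jb [ 0.5693 -0.32    0.0531]
red [ 0.4454 -0.3675  0.0527]
blue [ 0.6314 -0.3067  0.0486]Traceback (most recent call last):
  File "<stdin>", line 21, in <module>
IndexError: list index out of range
```

View pics/comp.png

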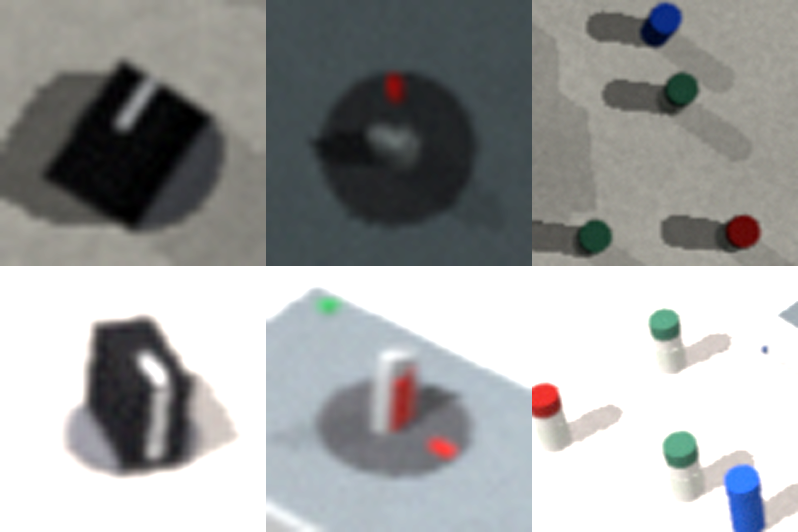

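The crops confirm the choice. The knob's white line points to the upper right in the top view, and the shaft's red flat and ring mark point up (+x). Next I fit the knob, ring and basket numerically.

```bash
cat >> h.py <<'E'
from scipy.optimize import minimize
def hullmask(r,P):
    s=8; q=np.round(cv2.convexHull(proj(r,P).astype(np.float32))*s).astype(int)  # supersampled mask in a window
    return q,s
def iou(r,m,P,win):
    l,t,w,h=win; q,s=hullmask(r,P); a=np.zeros((h*s,w*s),np.uint8)
    cv2.fillConvexPoly(a,q-np.array([l*s,t*s])+s//2,255)
    a=cv2.resize(a,(w,h),interpolation=cv2.INTER_AREA)/255.; b=m[t:t+h,l:l+w].astype(float)
    return np.minimum(a,b).sum()/np.maximum(a,b).sum()
def box(x,y,yaw,z0,z1,L=.048,W=.026):
    c,s=np.cos(yaw),np.sin(yaw)
    return [[x+c*u-s*v,y+s*u+c*v,z] for u in(-L/2,L/2) for v in(-W/2,W/2) for z in(z0,z1)]
def circ(x,y,z,R=.027):
    t=np.linspace(0,2*np.pi,60); return np.c_[x+R*np.cos(t),y+R*np.sin(t),0*t+z]
E
python3 - <<'E'
from h import *
R={c:bot.get_image(c) for c in("scene","top")}
W={"knob":{"scene":(385,165,32,38),"top":(138,228,36,36)},"ring":{"scene":(352,192,36,42),"top":(222,204,32,36)}}
M={}
for o,x0 in(("knob",None),("ring",None)):
  for c in R:
    g=R[c]["img"].max(2).astype(int); l,t,w,h=W[o][c]
    sub=g[t:t+h,l:l+w]; th,_=cv2.threshold(sub.astype(np.uint8),0,255,cv2.THRESH_OTSU)
    if o=="knob": th={"top":35,"scene":80}[c]
    m=np.zeros(g.shape,np.uint8); m[t:t+h,l:l+w]=(sub<=th)
    m=cv2.morphologyEx(m,cv2.MORPH_CLOSE,np.ones((5,5)))
    n,lab,st,_=cv2.connectedComponentsWithStats(m); k=1+np.argmax(st[1:,4]); M[o,c]=lab==k; print(o,c,th,st[k])
def fit(f,xs):
    best=min((minimize(f,x,method="Nelder-Mead",options=dict(initial_simplex=np.array([x]+[np.array(x)+d for d in np.diag([.006,.006,.2][:len(x)])]))) for x in xs),key=lambda s:s.fun); return best.x,best.fun
for cs in(("scene",),("top",),("scene","top")):
    f=lambda p:-np.mean([iou(R[c],M["ring",c],circ(p[0],p[1],.057),W["ring"][c]) for c in cs]); print("ring",cs,*fit(f,[[.575,.07]]))
    f=lambda p:-np.mean([iou(R[c],M["knob",c],box(*p,.004,.042),W["knob"][c]) for c in cs]); print("knob",cs,*fit(f,[[.515,.258,a] for a in(-.9,-.5,-.1)]))
r=R["top"]
a,b=onz(r,(154.3,245.2),.042),onz(r,(158.9,238.0),.042); print("line yaw",np.degrees(np.arctan2(*(b-a)[1::-1])),a,b)
for c in R:
    i=R[c]["img"].astype(int); l,t,w,h=W["ring"][c]
    ys,xs=np.nonzero((i[t:t+h,l:l+w,2]>1.8*i[t:t+h,l:l+w,:2].max(2))); print(c,[(x+l,y+t) for x,y in zip(xs,ys)])
    for k in bot.tip_of(c,"basket_in")[:1]: print("basket",c,onz(R[c],k["at"],.06),k["confidence"])
# mixer rim corners read from the top picture, deck 55
for p in((212,191),(340,184),(343,255),(215,261)): print(p,onz(r,p,.055)[:2].round(4))
E
```

```text
knob scene 80 [394 172  16  23 290]
knob top 35 [143 236  25  24 350]
ring scene 156.0 [ 352  193   36   41 1244]
ring top 36.0 [225 211  25  23 437]
ring ('scene',) [0.60088465 0.0392835 ] -0.23311266628838032
knob ('scene',) [ 0.51579372  0.26051092 -0.56693897] -0.9256230081019853
ring ('top',) [0.56805554 0.06792944] -0.9529939672810616
knob ('top',) [ 0.51453088  0.26056927 -0.56659115] -0.9203776638791477
ring ('scene', 'top') [0.56809326 0.06781065] -0.5833654731912488
knob ('scene', 'top') [ 0.51497384  0.26059073 -0.57071501] -0.9181514758249308
line yaw -30.254745006179675 [0.51764654 0.25678956 0.042     ] [0.53424635 0.24710699 0.042     ]
scene [(np.int64(370), np.int64(207)), (np.int64(371), np.int64(207)), (np.int64(369), np.int64(208)), (np.int64(370), np.int64(208)), (np.int64(371), np.int64(208)), (np.int64(369), np.int64(209)), (np.int64(370), np.int64(209)), (np.int64(371), np.int64(209)), (np.int64(369), np.int64(210)), (np.int64(370), np.int64(210)), (np.int64(371), np.int64(210)), (np.int64(369), np.int64(211)), (np.int64(370), np.int64(211)), (np.int64(371), n
[... 372 characters left out ...]
nt64(378), np.int64(217)), (np.int64(376), np.int64(218)), (np.int64(377), np.int64(218))]
basket scene [ 0.58154178 -0.08225986  0.06      ] 0.7
top [(np.int64(236), np.int64(211)), (np.int64(237), np.int64(211)), (np.int64(236), np.int64(212)), (np.int64(237), np.int64(212)), (np.int64(238), np.int64(212)), (np.int64(236), np.int64(213)), (np.int64(237), np.int64(213)), (np.int64(238), np.int64(213)), (np.int64(236), np.int64(214)), (np.int64(237), np.int64(214)), (np.int64(238), np.int64(214)), (np.int64(237), np.int64(215))]
basket top [ 0.56876725 -0.08768575  0.06      ] 0.74
(212, 191) [0.6414 0.127 ]
(340, 184) [ 0.6574 -0.169 ]
(343, 255) [ 0.4907 -0.1731]
(215, 261) [0.4788 0.1166]
```

Emit:
step_arm:
  fingers: [-1, -1, -1, -1, -1, -1, -1, -1, -1, -1, -1, -1, -1, -1, -1, -1, -1, -1, -1, -1]
  translation:
    - [0, 0, 0]
    - [0, 0, 0]
    - [0, 0, 0]
    - [0, 0, 0]
    - [0, 0, 0]
    - [0, 0, 0]
    - [0, 0, 0]
    - [0, 0, 0]
    - [0, 0, 0]
    - [0, 0, 0]
    - [-3, 2.1, 0]
    - [-3, 2.1, 0]
    - [-3, 2.1, 0]
    - [-3, 2.1, 0]
    - [-3, 2.1, 0]
    - [-3, 2.1, 0]
    - [-3, 2.1, 0]
    - [-3, 2.1, 0]
    - [-3, 2.1, 0]
    - [-3, 2.1, 0]
  twist: [6.755, 6.755, 6.755, 6.755, 6.755, 6.755, 6.755, 6.755, 6.755, 6.755, 0, 0, 0, 0, 0, 0, 0, 0, 0, 0]
  squeeze: 25

```text
t: 2.82
position: [0.4494, 0.2761, 0.1932]
tcp_rot: [[-0.0, 1.0, 0.001], [1.0, 0.0, 0.0], [0.0, 0.001, -1.0]]
wrist_force: [-0.4, 0.6, 0.4]
grip_width: 0.0855
finger_force: 0.0
```

Emit:
step_arm:
  fingers: [-0.3, -0.3, -0.3, -0.3, -0.3, -0.3, -0.3, -0.3, -0.3, -0.3, -0.3, -0.3, -0.3, -0.3, -0.3, -0.3, -0.3, -0.3]
  translation:
    - [-3.46, -0.05, 0]
    - [-3.46, -0.05, 0]
    - [-3.46, -0.05, 0]
    - [-3.46, -0.05, 0]
    - [-3.46, -0.05, 0]
    - [-3.46, -0.05, 0]
    - [-3.46, -0.05, 0]
    - [-3.46, -0.05, 0]
    - [-3.46, -0.05, 0]
    - [-3.46, -0.05, 0]
    - [-3.46, -0.05, 0]
    - [-3.46, -0.05, 0]
    - [-3.46, -0.05, 0]
    - [-3.46, -0.05, 0]
    - [-3.46, -0.05, 0]
    - [0, 0, 0]
    - [0, 0, 0]
    - [0, 0, 0]
  twist: [0, 0, 0, 0, 0, 0, 0, 0, 0, 0, 0, 0, 0, 0, 0, 0, 0, 0]

```text
t: 4.32
position: [0.441, -0.2411, 0.1928]
tcp_rot: [[0.0, 1.0, -0.0], [1.0, -0.0, 0.001], [0.001, -0.0, -1.0]]
wrist_force: [0.4, -0.2, -0.3]
grip_width: 0.0555
finger_force: 0.0
```

Emit:
step_arm:
  fingers: [-0.3, -0.3, -0.3, -0.3, -0.3, -0.3, -0.3, -0.3, 1, 1, 1, 1, 1, 1, 1, 1]
  translation:
    - [0, 0.1, 2.85]
    - [0, 0, 2.85]
    - [0, 0, 2.85]
    - [0, 0, 2.85]
    - [0, 0, 2.85]
    - [0, 0, 2.85]
    - [0, 0, 0]
    - [0, 0, 0]
    - [0, 0, 0]
    - [0, 0, 0]
    - [0, 0, 0]
    - [0, 0, 0]
    - [0, 0, 0]
    - [0, 0, 0]
    - [0, 0, 0]
    - [0, 0, 0]
  twist: [0, 0, 0, 0, 0, 0, 0, 0, 0, 0, 0, 0, 0, 0, 0, 0]

```text
t: 5.65
position: [0.4422, -0.2414, 0.022]
tcp_rot: [[0.0, 1.0, 0.0], [1.0, -0.0, -0.0], [-0.0, 0.0, -1.0]]
wrist_force: [-0.3, 0.8, -0.2]
grip_width: 0.0002
finger_force: 0.0
```

Emit:
step_arm:
  fingers: [1, 1, 1, 1, 1, 1, 1]
  translation:
    - [0, 0, -2]
    - [0, 0, -3]
    - [0, 0, -3]
    - [0, 0, -3]
    - [0, 0, -3]
    - [0, 0, -3]
    - [0, 0, 0]
  twist: [0, 0, 0, 0, 0, 0, 0]

```text
t: 6.23
position: [0.4453, -0.2437, 0.1997]
tcp_rot: [[0.0, 1.0, 0.01], [1.0, 0.0, -0.007], [-0.007, 0.01, -1.0]]
wrist_force: [0.6, -0.6, 0.7]
grip_width: 0.0001
finger_force: 0.0
```

Run:
```python
from h import *
R={c:bot.get_image(c) for c in("scene","top")}
print("mark",onz(R["top"],(237.1,212.9),.057), onz(R["scene"],(376.4,217.0),.057))
W={"scene":(354,196,32,34),"top":(222,204,32,36)}
M={}
for c,th in(("scene",125),("top",36)):
    g=R[c]["img"].max(2); l,t,w,h=W[c]; m=np.zeros(g.shape,np.uint8); m[t:t+h,l:l+w]=g[t:t+h,l:l+w]<=th
    m=cv2.morphologyEx(m,cv2.MORPH_CLOSE,np.ones((5,5))); _,lab,st,_=cv2.connectedComponentsWithStats(m); k=1+np.argmax(st[1:,4]); M[c]=lab==k; print(c,st[k])
    s=minimize(lambda p:-iou(R[c],M[c],circ(p[0],p[1],.057),W[c]),[.568,.068],method="Nelder-Mead",options=dict(initial_simplex=[[.568,.068],[.574,.068],[.568,.074]])); print(s.x,s.fun)
l,t,w,h=W["scene"]; print(R["scene"]["img"].max(2)[t:t+h:3,l:l+w:3])
cr=lambda c,u,v,hw,hh:cv2.resize(R[c]["img"][v-hh:v+hh,u-hw:u+hw],(400,400),interpolation=cv2.INTER_CUBIC)
a=np.hstack([cr("top",300,218,50,50),cr("scene",300,245,60,60)]);cv2.imwrite("pics/b.png",cv2.convertScaleAbs(a,alpha=1.4))
```

```text
mark [0.58915074 0.06844016 0.057     ] [0.58827903 0.07112014 0.057     ]
scene [354 196  28  34 658]
[0.56617286 0.05924247] -0.4079425609247453
top [225 211  24  23 372]
[0.56834507 0.0680641 ] -0.8482020978518571
[[ 83  82  82  87 131 136 137 134 132 113 119]
 [ 81  82  81  83  89 123 189 169 132 132 132]
 [ 82  83 108 126 127 141 133 129 194 174 133]
 [ 93 124 128 127 133 103 108 125 127 133 177]
 [127 127 113  84 113 104  83  72 122 129 129]
 [127 118  77  77 115 101  70  58  82 123 129]
 [115 101  73  72 108  88  74  79  78 117 127]
 [118 120  79  80  79  78  77 146 124 126 129]
 [125 124 127 100  83  79  78  90 126 128 128]
 [126 127 129 127 126 128 129 127 128 129 126]
 [129 126 127 127 128 128 129 127 131 129 127]
 [147 150 129 126 126 128 126 129 126 124 125]]
```

View pics/b.png

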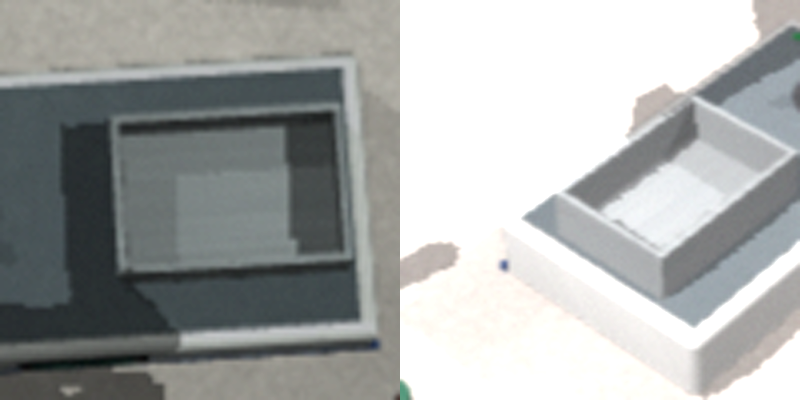

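The grasp closed on nothing, so I look again before going on.

Run:
```python
from h import *
R={c:bot.get_image(c) for c in("scene","top")}
s=bot.get_state(); print(s["t"],s["position"])
a=cv2.resize(R["top"]["img"][170:310,340:480],(400,400),interpolation=cv2.INTER_CUBIC)
b=cv2.resize(R["scene"]["img"][190:350,150:310],(400,400),interpolation=cv2.INTER_CUBIC)
cv2.imwrite("pics/c.png",cv2.convertScaleAbs(np.hstack([a,b]),alpha=1.4))
for c in R: print(c,"TCP px",proj(R[c],[s["position"]]).round(1),[(np.round(k["box"]),round(k["confidence"],2)) for k in bot.look_for(c,"jar_a")])
```

```text
6.4333 [ 0.44150664 -0.24090285  0.19042745]
scene TCP px [[219.6 202.1]] [(array([254., 313., 272., 341.]), 0.93), (array([234., 299., 247., 328.]), 0.79), (array([220., 247., 242., 274.]), 0.52), (array([173., 278., 193., 309.]), 0.29)]
top TCP px [[381.7 270. ]] [(array([390., 189., 406., 205.]), 0.74), (array([364., 272., 381., 285.]), 0.72)]
```

View pics/c.png

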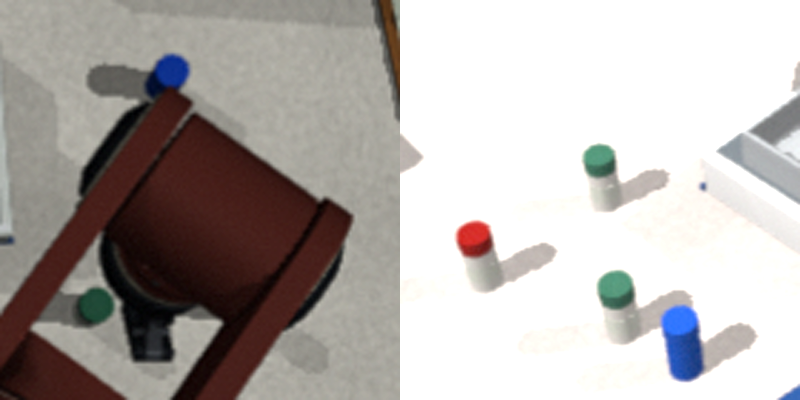

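The jar still stands where it was, at top (373,277) and scene (230,252). The gripper shows to the right of the jar in the top view and not at its projected pixel, so calibration and robot disagree. I check the projections.

Run:
```python
from h import *
R={c:bot.get_image(c) for c in("scene","top")}
for c in R:
    r=R[c]; print(c,r["img"].shape,r["vertical_fov"],r["cx"],r["cy"],np.round(r["D"],4)); print(np.array(r["world_to_cam"]).round(3).tolist())
    P=[[0,0,0],[.239,.578,.193],[.4415,-.241,.19],[.4415,-.241,.3],[.442,-.241,.0],[0.515,.26,0]]
    print(proj(r,P).round(0).tolist())
    q=proj(r,[[.4416,-.2409,.0522]]); print("roundtrip",q,onz(r,q[0],.0522))
cv2.imwrite("pics/d.png",np.hstack([cv2.resize(R[c]["img"],(400,300)) for c in R]))
```

```text
scene (480, 640, 3) 52.69419687858488 319.0121645339711 238.40611682398105 [-0.0011  0.      0.      0.      0.    ]
[[0.701, 0.713, -0.016, -0.329], [0.462, -0.47, -0.753, -0.245], [-0.544, 0.52, -0.658, 1.441], [0.0, 0.0, 0.0, 1.0]]
[[208.0, 156.0], [400.0, 59.0], [220.0, 202.0], [210.0, 154.0], [233.0, 271.0], [400.0, 190.0]]
roundtrip [[229.34171132 253.76267291]] [ 0.4416 -0.2409  0.0522]
top (480, 640, 3) 47.04254907415056 314.8210708984749 235.24743635219164 [0.0566 0.     0.     0.     0.    ]
[[-0.008, -1.0, 0.021, -0.106], [-0.985, 0.005, -0.17, 0.539], [0.17, -0.022, -0.985, 1.223], [0.0, 0.0, 0.0, 1.0]]
[[267.0, 481.0], [-49.0, 381.0], [382.0, 270.0], [390.0, 264.0], [370.0, 278.0], [158.0, 249.0]]
roundtrip [[373.15104176 276.48346993]] [ 0.4416 -0.2409  0.0522]
```

View pics/d.png

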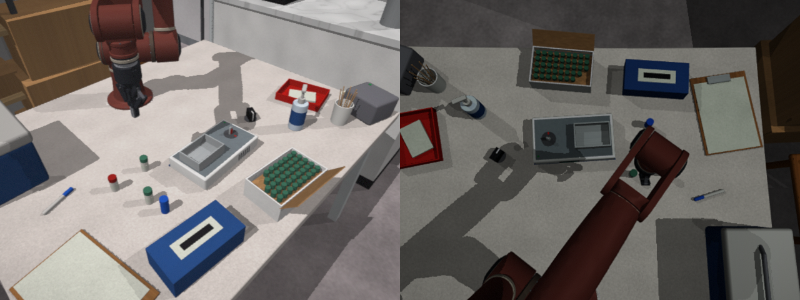

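The scene view puts the fingertip near (216,181), but the reported TCP projects to (220,202). The tip seems to sit about 5 cm higher than reported. I measure it by differencing against the first picture.

Run:
```python
from h import *
r=bot.get_image("scene"); s=bot.get_state(); p=np.array(s["position"])
d=np.abs(r["img"].astype(int)-cv2.imread("pics/scene0.png")).max(2)>40
for v in range(150,206,3):
    x=np.nonzero(d[v,180:260])[0]; print(v,(x.min()+180,x.max()+180,len(x)) if len(x) else None,end="; ")
print(p,s["tcp_rot"]); print([ (z,proj(r,[[p[0],p[1],z]]).round(1).tolist()) for z in(.19,.21,.22,.23,.24,.25)])
cv2.imwrite("pics/e.png",cv2.resize(r["img"][120:220,160:280],(720,600),interpolation=cv2.INTER_CUBIC))
```

```text
150 (np.int64(194), np.int64(227), 24); 153 (np.int64(195), np.int64(259), 30); 156 (np.int64(197), np.int64(235), 23); 159 (np.int64(199), np.int64(233), 27); 162 (np.int64(201), np.int64(231), 30); 165 (np.int64(204), np.int64(230), 27); 168 (np.int64(205), np.int64(227), 23); 171 (np.int64(207), np.int64(221), 14); 174 (np.int64(208), np.int64(222), 14); 177 (np.int64(209), np.int64(222), 14); 180 (np.int64(209), np.int64(223), 15); 183 (np.int64(210), np.int64(223), 14); 186 (np.int64(211), np.int64(221), 11); 189 None; 192 None; 195 None; 198 None; 201 None; 204 None; [ 0.44159354 -0.24090075  0.19042102] [[-4.40681635e-05  9.99998005e-01 -1.99690808e-03]
 [ 9.99998765e-01  4.72051996e-05  1.57092678e-03]
 [ 1.57101791e-03 -1.99683639e-03 -9.99996772e-01]]
[(0.19, [[219.7, 202.3]]), (0.21, [[218.1, 194.1]]), (0.22, [[217.3, 189.8]]), (0.23, [[216.5, 185.5]]), (0.24, [[215.7, 181.2]]), (0.25, [[214.9, 176.8]])]
```

View pics/e.png

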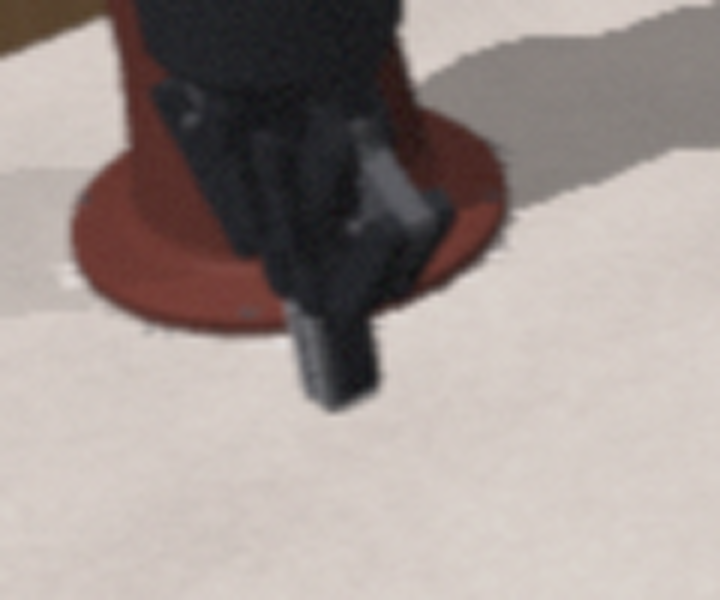

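The tip's lower corner is at scene (215.5,188), which fits a tip about 4 cm above the reported TCP with x and y right. I go lower, still closed, and measure again.

Emit:
step_arm:
  fingers: [1, 1, 1, 1, 1, 1, 1, 1]
  translation:
    - [0, 0, 3]
    - [0, 0, 3]
    - [0, 0, 3]
    - [0, 0, 3]
    - [0, 0, 1]
    - [0, 0, 0]
    - [0, 0, 0]
    - [0, 0, 0]
  twist: [0, 0, 0, 0, 0, 0, 0, 0]

```text
t: 7.35
position: [0.4435, -0.2424, 0.0641]
tcp_rot: [[-0.0, 1.0, 0.003], [1.0, 0.0, -0.002], [-0.002, 0.003, -1.0]]
wrist_force: [0.4, -1.0, -0.3]
grip_width: 0.0002
finger_force: 0.0
```

Run:
```python
from h import *
r=bot.get_image("scene"); s=bot.get_state(); p=np.array(s["position"])
d=np.abs(r["img"].astype(int)-cv2.imread("pics/scene0.png")).max(2)>40
for v in range(205,262,2):
    x=np.nonzero(d[v,190:260])[0]; print(v,(x.min()+190,x.max()+190,len(x)) if len(x) else None,end="; ")
print(p,s["tcp_rot"])
# closed finger pair: 22 wide (tool x), guess 15..30 along y; fit z offset by end-face corners
for dz in(.03,.035,.04,.045,.05):
    print(dz,proj(r,[[p[0]+a,p[1]+b,p[2]+dz] for a in(-.014,.014) for b in(-.011,.011)]+[[p[0],p[1],p[2]+dz]]).round(1).tolist())
```

```text
205 (np.int64(204), np.int64(234), 31); 207 (np.int64(205), np.int64(236), 32); 209 (np.int64(206), np.int64(241), 33); 211 (np.int64(207), np.int64(243), 37); 213 (np.int64(209), np.int64(244), 36); 215 (np.int64(210), np.int64(243), 34); 217 (np.int64(214), np.int64(241), 28); 219 (np.int64(215), np.int64(240), 26); 221 (np.int64(215), np.int64(238), 24); 223 (np.int64(217), np.int64(236), 20); 225 (np.int64(218), np.int64(232), 15); 227 (np.int64(219), np.int64(231), 13); 229 (np.int64(219), np.int64(231), 13); 231 (np.int64(219), np.int64(232), 14); 233 (np.int64(220), np.int64(232), 13); 235 (np.int64(220), np.int64(231), 12); 237 (np.int64(221), np.int64(229), 9); 239 (np.int64(224), np.int64(226), 3); 241 None; 243 None; 245 None; 247 None; 249 None; 251 None; 253 None; 255 None; 257 None; 259 None; 261 None; [ 0.44378162 -0.24254392  0.06448926] [[-3.24597643e-05  9.99994027e-01  3.45611895e-03]
 [ 9.99996700e-01  4.13373674e-05 -2.56862205e-03]
 [-2.56874958e-03  3.45602416e-03 -9.99990729e-01]]
0.03 [[218.3, 239.2], [226.8, 234.3], [226.3, 245.5], [234.8, 240.4], [226.5, 239.8]]
0.035 [[217.9, 237.4], [226.5, 232.5], [225.9, 243.7], [234.5, 238.6], [226.2, 238.0]]
0.04 [[217.5, 235.6], [226.2, 230.7], [225.6, 241.8], [234.2, 236.8], [225.9, 236.2]]
0.045 [[217.2, 233.7], [225.8, 228.9], [225.2, 240.0], [233.9, 235.0], [225.5, 234.4]]
0.05 [[216.8, 231.9], [225.5, 227.0], [224.9, 238.2], [233.6, 233.1], [225.2, 232.5]]
```

The tip shows 40 mm above the reported TCP at both heights, with x and y matching. I will use true z = reported z + 0.040. Grasp again, lower.

Emit:
step_arm:
  fingers: [-0.3, -0.3, -0.3, -0.3, -0.3, -0.3, -0.3, -0.3, -0.3, -0.3, -0.3]
  translation:
    - [0, 0, 0]
    - [0, 0, 0]
    - [0, 0, 0]
    - [0, 0, 2]
    - [0, 0, 2]
    - [0, 0, 1]
    - [0, 0, 1]
    - [0, 0, 1]
    - [0, 0, 0.5]
    - [0, 0, 0]
    - [0, 0, 0]
  twist: [0, 0, 0, 0, 0, 0, 0, 0, 0, 0, 0]

```text
t: 8.32
position: [0.4423, -0.2415, -0.013]
tcp_rot: [[-0.0, 1.0, 0.0], [1.0, 0.0, -0.0], [-0.0, 0.0, -1.0]]
wrist_force: [0.3, 0.2, 0.6]
grip_width: 0.0554
finger_force: 0.0
```

Emit:
step_arm:
  fingers: [1, 1, 1, 1, 1, 1, 1]
  translation:
    - [0, 0, 0]
    - [0, 0, 0]
    - [0, 0, 0]
    - [0, 0, 0]
    - [0, 0, 0]
    - [0, 0, 0]
    - [0, 0, 0]
  twist: [0, 0, 0, 0, 0, 0, 0]

```text
t: 8.9
position: [0.4429, -0.2419, -0.0122]
tcp_rot: [[-0.0, 1.0, 0.001], [1.0, 0.0, -0.001], [-0.001, 0.001, -1.0]]
wrist_force: [-1.2, -0.2, 6.2]
grip_width: 0.0271
finger_force: 24.9
```

Emit:
step_arm:
  fingers: [1, 1, 1, 1, 1, 1, 1, 1, 1, 1, 1, 1, 1, 1, 1, 1]
  translation:
    - [0, 0, -1]
    - [0, 0, -3]
    - [0, 0, -3]
    - [0, 0, -3]
    - [0, 0, -3]
    - [0, 0, -3]
    - [2.5, 1.8, 0]
    - [3, 2.2, 0]
    - [3, 2.2, 0]
    - [3, 2.2, 0]
    - [3, 2.2, 0]
    - [2.4, 1.8, 0]
    - [1, 0.8, 0]
    - [0, 0, 0]
    - [0, 0, 0]
    - [0, 0, 0]
  twist: [0, 0, 0, 0, 0, 0, 0, 0, 0, 0, 0, 0, 0, 0, 0, 0]

```text
t: 10.23
position: [0.5733, -0.0633, 0.1466]
tcp_rot: [[0.001, 1.0, -0.001], [1.0, -0.001, -0.0], [-0.0, -0.001, -1.0]]
wrist_force: [0.9, -0.4, -0.1]
grip_width: 0.0269
finger_force: 24.8
```

Run:
```python
from h import *
R={c:bot.get_image(c) for c in("scene","top")}
C={"top":[(277.5,196.75),(335,194.25),(337.5,232.5),(279.5,236)],"scene":[(287,243.5),(328.5,214.4),(360,230.6),(318,261.5)]}
for c in C:
    P=np.array([onz(R[c],p,.092)[:2] for p in C[c]]); print(c,P.round(4).tolist(),P.mean(0).round(4),np.linalg.norm(P-np.roll(P,1,0),axis=1).round(3))
p=bot.get_state()["position"]; print(p)
cv2.imwrite("pics/f.png",np.hstack([cv2.resize(R["scene"]["img"][120:280,250:410],(400,400),interpolation=cv2.INTER_CUBIC),cv2.resize(R["top"]["img"][150:290,200:340],(400,400),interpolation=cv2.INTER_CUBIC)]))
print(proj(R["scene"],[np.array(p)+[0,0,.040],np.array(p)+[0,0,.015]]))
```

```text
top [[0.6183, -0.0255], [0.6237, -0.1547], [0.5363, -0.159], [0.529, -0.0301]] [ 0.5768 -0.0923] [0.089 0.129 0.088 0.129]
scene [[0.5403, -0.1599], [0.5335, -0.0308], [0.6204, -0.0234], [0.6244, -0.1523]] [ 0.5797 -0.0916] [0.084 0.129 0.087 0.129]
[ 0.57341918 -0.06357867  0.14683585]
[[331.02813061 193.18001824]
 [331.01990959 203.1490012 ]]
```

View pics/f.png

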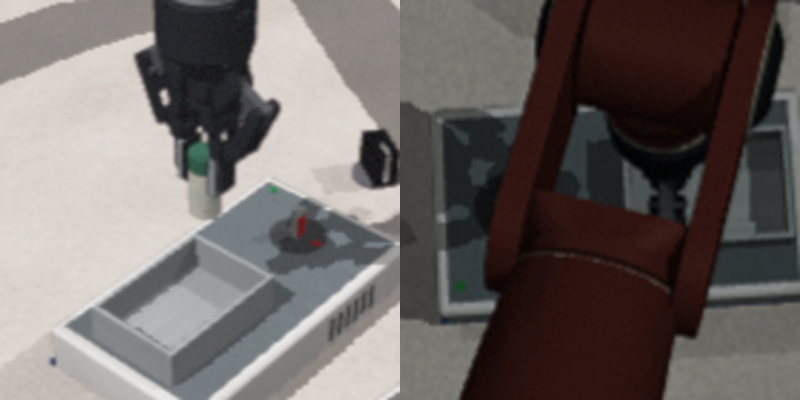

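The jar is held upright above the basket; its bottom is at scene (332,207), as predicted. Lower and release.

Emit:
step_arm:
  fingers: [1, 1, 1, 1, 1, 1, 1, 1]
  translation:
    - [0.15, 0.2, 2]
    - [0, 0, 2]
    - [0, 0, 2]
    - [0, 0, 1.5]
    - [0, 0, 1.5]
    - [0, 0, 0.8]
    - [0, 0, 0]
    - [0, 0, 0]
  twist: [0, 0, 0, 0, 0, 0, 0, 0]

```text
t: 11.0
position: [0.576, -0.0617, 0.0491]
tcp_rot: [[0.001, 1.0, 0.0], [1.0, -0.001, -0.0], [-0.0, 0.0, -1.0]]
wrist_force: [0.2, 0.5, -0.8]
grip_width: 0.0272
finger_force: 25.2
```

Emit:
step_arm:
  fingers: [0.1, 0.1, 0.1, 0.1, 0.1, 0.1]
  translation:
    - [0, 0, 0]
    - [0, 0, 0]
    - [0, 0, 0]
    - [0, 0, 0]
    - [0, 0, 0]
    - [0, 0, 0]
  twist: [0, 0, 0, 0, 0, 0]

```text
t: 11.5
position: [0.5762, -0.0608, 0.049]
tcp_rot: [[-0.0, 1.0, 0.0], [1.0, 0.0, -0.0], [-0.0, 0.0, -1.0]]
wrist_force: [-1.1, 0.2, 0.6]
grip_width: 0.0385
finger_force: 0.0
```

Emit:
step_arm:
  fingers: [0.1, 0.1, 0.1, 0.1, 0.1, -0.3, -0.3, -0.3, -0.3, -0.3, -0.3, -0.3, -0.3, -0.3, -0.3, -0.3, -0.3, -0.3, -0.3, -0.3]
  translation:
    - [0, 0, -1]
    - [0, 0, -2]
    - [0, 0, -2.5]
    - [0, 0, -2.5]
    - [0, 0, -2]
    - [-3.3, -0.1, 0]
    - [-3.3, -0.1, 0]
    - [-3.3, -0.1, 0]
    - [-3.3, -0.1, 0]
    - [-3.3, -0.1, 0]
    - [-3.3, -0.1, 0]
    - [-3.3, -0.1, 0]
    - [-2.75, 0, 0]
    - [0, 0, 0]
    - [0, 0, 0]
    - [0, 0, 0]
    - [0, 0, 0]
    - [0, 0, 0]
    - [0, 0, 0]
    - [0, 0, 0]
  twist: [0, 0, 0, 0, 0, 0, 0, 0, 0, 0, 0, 0, 0, 7, 7, 7, 7, 7, 7, 3]

```text
t: 13.17
position: [0.5693, -0.3195, 0.1498]
tcp_rot: [[0.711, 0.704, 0.001], [0.704, -0.711, -0.0], [0.0, 0.001, -1.0]]
wrist_force: [0.1, -0.1, -0.1]
grip_width: 0.0558
finger_force: 0.0
```

Emit:
step_arm:
  fingers: [-0.3, -0.3]
  translation:
    - [0, 0, 0]
    - [0, 0, 0]
  twist: [0, 0]

```text
t: 13.33
position: [0.5693, -0.3194, 0.1496]
tcp_rot: [[0.706, 0.708, 0.0], [0.708, -0.706, -0.0], [0.0, 0.001, -1.0]]
wrist_force: [-0.2, -0.2, 0.1]
grip_width: 0.0556
finger_force: 0.0
```

Run:
```python
from h import *
r=bot.get_image("scene"); s=bot.get_state(); print(s["position"],s["tcp_rot"][:2])
hsv=cv2.cvtColor(r["img"],cv2.COLOR_BGR2HSV); H,S,V=[hsv[...,i].astype(int) for i in range(3)]
m=((H>50)&(H<90)&(S>90)&(V>25)).astype(np.uint8); m[:, 450:]=0
n,l,st,c=cv2.connectedComponentsWithStats(m)
for i in range(1,n):
    if 30<st[i,4]<400: print(st[i],c[i].round(1),onz(r,c[i],.053)[:2].round(4),onz(r,c[i],.113)[:2].round(4))
```

```text
[ 0.56929167 -0.31941487  0.14942446] [[ 7.06028664e-01  7.08183144e-01  4.00970102e-04]
 [ 7.08183253e-01 -7.06028607e-01 -2.93543379e-04]]
[328 217  11  11 104] [333.  221.8] [ 0.5256 -0.0082] [ 0.5768 -0.061 ]
[230 299  12  14 139] [235.7 305.3] [ 0.5689 -0.32  ] [ 0.6164 -0.3463]
```

The first jar stands in the basket at (0.577,-0.061). Now the second.

Emit:
step_arm:
  fingers: [-0.3, -0.3, -0.3, -0.3, -0.3, -0.3, -0.3, -0.3, -0.3, -0.3, -0.3, 1, 1, 1, 1, 1, 1, 1]
  translation:
    - [0, 0, 2]
    - [0, 0, 2.5]
    - [0, 0, 2.5]
    - [0, 0, 2.5]
    - [0, 0, 2]
    - [0, 0, 2]
    - [0, 0, 1]
    - [0, 0, 1]
    - [0, 0, 0.8]
    - [0, 0, 0]
    - [0, 0, 0]
    - [0, 0, 0]
    - [0, 0, 0]
    - [0, 0, 0]
    - [0, 0, 0]
    - [0, 0, 0]
    - [0, 0, 0]
    - [0, 0, 0]
  twist: [0, 0, 0, 0, 0, 0, 0, 0, 0, 0, 0, 0, 0, 0, 0, 0, 0, 0]

```text
t: 14.88
position: [0.5701, -0.32, -0.0126]
tcp_rot: [[0.707, 0.707, 0.002], [0.707, -0.707, -0.001], [0.0, 0.002, -1.0]]
wrist_force: [-0.9, 0.3, 4.7]
grip_width: 0.0278
finger_force: 24.9
```

Emit:
step_arm:
  fingers: [1, 1, 1, 1, 1, 1, 1, 1, 1, 1, 1, 1, 1, 1, 1]
  translation:
    - [0, 0, -1]
    - [0, 0, -2.3]
    - [0, 0, -2.5]
    - [0, 0, -2.5]
    - [0, 0, -2.5]
    - [0, 0, -2.5]
    - [0, 0, -2.5]
    - [0, 0, 0]
    - [0, 0, 0]
    - [0, 0, 0]
    - [0, 0, 0]
    - [0, 0, 0]
    - [0, 0, 0]
    - [0, 0, 0]
    - [0, 0, 0]
  twist: [0, 0, 0, 0, 0, 0, 0, -7, -7, -7, -7, -7, -7, -3, 0]

```text
t: 16.13
position: [0.5688, -0.3191, 0.1437]
tcp_rot: [[-0.001, 1.0, -0.001], [1.0, 0.001, 0.001], [0.001, -0.001, -1.0]]
wrist_force: [0.2, -0.1, -0.1]
grip_width: 0.0271
finger_force: 24.6
```

Emit:
step_arm:
  fingers: [1, 1, 1, 1, 1, 1, 1, 1, 1, 1]
  translation:
    - [2.5, 0.1, 0]
    - [3, 0.2, 0]
    - [3, 0.2, 0]
    - [3, 0.2, 0]
    - [3, 0.2, 0]
    - [3, 0, 0]
    - [2.2, 0, 0]
    - [0, 0, 0]
    - [0, 0, 0]
    - [0, 0, 0]
  twist: [0, 0, 0, 0, 0, 0, 0, 0, 0, 0]

```text
t: 16.97
position: [0.5781, -0.1228, 0.144]
tcp_rot: [[0.001, 1.0, -0.0], [1.0, -0.001, -0.001], [-0.001, -0.0, -1.0]]
wrist_force: [0.2, -0.3, 0.1]
grip_width: 0.0273
finger_force: 24.7
```

Emit:
step_arm:
  fingers: [1, 1, 1, 1, 1, 1, 1, 1, 0.1, 0.1, 0.1, 0.1, 0.1, 0.1, 0.1]
  translation:
    - [0.1, 0, 2]
    - [0, 0, 2]
    - [0, 0, 2]
    - [0, 0, 1.5]
    - [0, 0, 1.5]
    - [0, 0, 0.5]
    - [0, 0, 0]
    - [0, 0, 0]
    - [0, 0, 0]
    - [0, 0, 0]
    - [0, 0, 0]
    - [0, 0, 0]
    - [0, 0, 0]
    - [0, 0, 0]
    - [0, 0, 0]
  twist: [0, 0, 0, 0, 0, 0, 0, 0, 0, 0, 0, 0, 0, 0, 0]

```text
t: 18.22
position: [0.5782, -0.1213, 0.0489]
tcp_rot: [[-0.0, 1.0, -0.0], [1.0, 0.0, -0.0], [-0.0, -0.0, -1.0]]
wrist_force: [-0.1, -0.4, 0.1]
grip_width: 0.0381
finger_force: 0.0
```

Emit:
step_arm:
  fingers: [0.1, 0.1, 0.1, 0.1, 0.1, 0, -0.3, -0.3, -0.3, -0.3, -0.3, -0.3, -0.3, -0.3, -0.3, -0.3, -0.3, -0.3]
  translation:
    - [0, 0, -1]
    - [0, 0, -2]
    - [0, 0, -2.5]
    - [0, 0, -2.5]
    - [0, 0, -2]
    - [3.2, -0.53, 0]
    - [3.2, -0.53, 0]
    - [3.2, -0.53, 0]
    - [3.2, -0.53, 0]
    - [3.2, -0.53, 0]
    - [3.2, -0.53, 0]
    - [3.2, -0.53, 0]
    - [3.2, -0.53, 0]
    - [3.2, -0.53, 0]
    - [3.2, -0.53, 0]
    - [3.2, -0.53, 0]
    - [3.0, -0.53, 0]
    - [0, 0, 0]
  twist: [0, 0, 0, 0, 0, 0, 0, 0, 0, 0, 0, 0, 0, 0, 0, 0, 0, 0]

```text
t: 19.72
position: [0.5134, 0.2651, 0.1499]
tcp_rot: [[-0.005, 1.0, 0.001], [1.0, 0.005, 0.002], [0.002, 0.001, -1.0]]
wrist_force: [-0.4, -0.3, -0.1]
grip_width: 0.0556
finger_force: 0.0
```

Run:
```python
from h import *
r=bot.get_image("scene"); s=bot.get_state(); print(s["position"])
hsv=cv2.cvtColor(r["img"],cv2.COLOR_BGR2HSV); H,S,V=[hsv[...,i].astype(int) for i in range(3)]
m=((H>50)&(H<90)&(S>90)&(V>25)).astype(np.uint8)
n,l,st,c=cv2.connectedComponentsWithStats(m)
for i in range(1,n):
    if 60<st[i,4]<400 and c[i][1]<300 and c[i][0]<380: print(st[i],c[i].round(1),onz(r,c[i],.113)[:2].round(4))
R={"scene":r,"top":bot.get_image("top")}; W={"scene":(350,188,40,48),"top":(218,200,40,42)}
T0=cv2.imread("pics/scene0.png"); S0={"scene":T0,"top":cv2.imread("pics/top0.png")}
M={}
for c_,th in(("scene",110),("top",36)):
    g=S0[c_].max(2); l,t,w,h=W[c_]; m=np.zeros(g.shape,np.uint8); m[t:t+h,l:l+w]=g[t:t+h,l:l+w]<=th
    if c_=="scene":
        mm=m.copy(); yy,xx=np.mgrid[:480,:640]; mm[(xx-369)**2+(yy-214)**2>15**2]=0; m=mm
    m=cv2.morphologyEx(m,cv2.MORPH_CLOSE,np.ones((7,7))); _,lab,st,_=cv2.connectedComponentsWithStats(m); k=1+np.argmax(st[1:,4]); M[c_]=lab==k
    ss=minimize(lambda p:-iou(R[c_],M[c_],circ(p[0],p[1],.057),W[c_]),[.568,.068],method="Nelder-Mead",options=dict(initial_simplex=[[.568,.068],[.574,.068],[.568,.074]])); print(c_,st[k],ss.x,ss.fun)
    for dy in range(208,222,1) if c_=="scene" else []: print(dy,"".join(".#"[v] for v in M[c_][dy,350:390].astype(int)))
# red stripe of the shaft in the scene picture
print(proj(r,[[.570,.068,.087],[.570,.068,.057],[.572,.068,.087],[.572,.068,.057]]))
```

```text
[0.5140022  0.26293517 0.14978215]
[327 217  13  11 114] [332.9 221.9] [ 0.5768 -0.0614]
[307 231  12  12 124] [312.4 236.2] [ 0.5792 -0.1234]
scene [357 204  24  18 306] [0.56736864 0.06835682] -0.8667264573991033
208 ...........################.............
209 .........#####################..........
210 ........######################..........
211 ........######################..........
212 .......########################.........
213 .......########################.........
214 .......########################.........
215 .......########################.........
216 ........#######################.........
217 ........#######################.........
218 .........#####################..........
219 ...........##################...........
220 .............##############.............
221 ................########................
top [225 211  25  23 436] [0.56805722 0.06778614] -0.9534309200404413
[[370.21659911 203.865514  ]
 [369.52226762 214.16470645]
 [370.87985795 204.23538343]
 [370.17323856 214.53804062]]
```

Both jars stand in the basket at (0.577,-0.061) and (0.579,-0.123), released. The shaft is at (0.568,0.068) with its flat at about +4°. Next, align with the knob: yaw -32.6°, centre (0.515,0.2606).

Emit:
step_arm:
  fingers: [-0.5, -0.5, -0.5, -0.5, -0.5, -0.5, -0.5, -0.5, -0.5, -0.5, -0.5, -0.5]
  translation:
    - [0, 0, 0]
    - [0, 0, 0]
    - [0, 0, 0]
    - [0, 0, 0]
    - [0, 0, 0]
    - [0, 0, 0]
    - [0, 0, 0]
    - [0, 0, 0]
    - [0, 0, 0]
    - [0, 0, 0]
    - [0, 0, 0]
    - [0, 0, 0]
  twist: [-6.38, -6.38, -6.38, -6.38, -6.38, -6.38, -6.38, -6.38, -6.38, 0, 0, 0]

```text
t: 20.82
position: [0.5148, 0.2599, 0.1491]
tcp_rot: [[-0.841, 0.541, 0.0], [0.541, 0.841, -0.0], [-0.0, 0.0, -1.0]]
wrist_force: [0.7, 0.9, -0.1]
grip_width: 0.064
finger_force: 0.0
```

Run:
```python
from h import *
s=bot.get_state(); p=np.array(s["position"]); T=np.array(s["tcp_rot"]); print(s["t"],p,np.degrees(np.arctan2(T[1,1],T[0,1])))
print("tool shift cm",100*T.T@(np.array([.515,.2606,-.028])-p))
```

```text
20.8167 [0.51483804 0.2599056  0.14912689] 57.22636611263083
tool shift cm [ 0.02854434  0.06606189 17.71268588]
```

Emit:
step_arm:
  fingers: [-0.5, -0.5, -0.5, -0.5, -0.5, -0.5, -0.5, -0.5, -0.5, -0.5, -0.5, 1, 1, 1, 1, 1, 1, 1, 1]
  translation:
    - [0, 0.05, 2.5]
    - [0, 0, 2.5]
    - [0, 0, 2.5]
    - [0, 0, 2.5]
    - [0, 0, 2.5]
    - [0, 0, 2]
    - [0, 0, 1.5]
    - [0, 0, 1]
    - [0, 0, 0.7]
    - [0, 0, 0]
    - [0, 0, 0]
    - [0, 0, 0]
    - [0, 0, 0]
    - [0, 0, 0]
    - [0, 0, 0]
    - [0, 0, 0]
    - [0, 0, 0]
    - [0, 0, 0]
    - [0, 0, 0]
  twist: [0, 0, 0, 0, 0, 0, 0, 0, 0, 0, 0, 0, 0, 0, 0, 0, 0, 0, 0]
  squeeze: 40

```text
t: 22.4
position: [0.5159, 0.2614, -0.0269]
tcp_rot: [[-0.843, 0.538, 0.002], [0.538, 0.843, 0.001], [-0.001, 0.002, -1.0]]
wrist_force: [-0.8, -0.7, 5.9]
grip_width: 0.0253
finger_force: 41.0
```

Run:
```python
from h import *
s=bot.get_state(); print(s["t"],s["position"],s["tcp_rot"],s["wrist_force"],s["ft_torque"],s["grip_width"],s["finger_force"])
```

```text
22.4 [ 0.51586506  0.26144814 -0.02687674] [[-8.42645829e-01  5.38464734e-01  1.93320636e-03]
 [ 5.38466753e-01  8.42646463e-01  7.03418159e-04]
 [-1.25024363e-03  1.63369973e-03 -9.99997884e-01]] [-0.77282145 -0.73334515  5.92181672] [-0.04124889  0.10146413 -0.08293818] 0.02531971107495413 40.99495489062974
```

Emit:
step_arm:
  fingers: [1, 1, 1, 1, 1, 1, 1, 1, 1, 1, 1, 1, 1, 1, 1, 1]
  translation:
    - [0, 0, -1]
    - [0, 0, -2.5]
    - [0, 0, -3]
    - [0, 0, -3]
    - [0, 0, -3]
    - [0, 0, -3]
    - [0, 0, -2.2]
    - [0, 0, 0]
    - [0, 0, 0]
    - [0, 0, 0]
    - [0, 0, 0]
    - [0, 0, 0]
    - [0, 0, 0]
    - [0, 0, 0]
    - [0, 0, 0]
    - [0, 0, 0]
  twist: [0, 0, 0, 0, 0, 0, 0, -6, -6, -6, -6, -6, -6, 0, 0, 0]

```text
t: 23.73
position: [0.5145, 0.2609, 0.1487]
tcp_rot: [[-0.998, -0.058, -0.001], [-0.058, 0.998, -0.0], [0.001, -0.0, -1.0]]
wrist_force: [0.0, -0.9, -0.4]
grip_width: 0.0256
finger_force: 40.2
```

Emit:
step_arm:
  fingers: [1, 1, 1, 1, 1, 1, 1, 1, 1, 1, 1, 1]
  translation:
    - [-0.5, -2.2, 0]
    - [-0.6, -3, 0]
    - [-0.6, -3, 0]
    - [-0.6, -3, 0]
    - [-0.6, -3, 0]
    - [-0.6, -2.9, 0]
    - [-0.5, -2.5, 0]
    - [0, 0, 0]
    - [0, 0, 0]
    - [0, 0, 0]
    - [0, 0, 0]
    - [0, 0, 0]
  twist: [0, 0, 0, 0, 0, 0, 0, 0, 0, 0, 0, 0]

```text
t: 24.73
position: [0.5661, 0.0689, 0.1488]
tcp_rot: [[-0.998, -0.061, -0.0], [-0.061, 0.998, 0.0], [0.0, 0.0, -1.0]]
wrist_force: [-0.3, 0.4, 0.2]
grip_width: 0.0251
finger_force: 40.3
```

Run:
```python
from h import *
s=bot.get_state(); p=np.array(s["position"]); T=np.array(s["tcp_rot"]); print(s["t"],p,np.degrees(np.arctan2(T[1,1],T[0,1])),s["grip_width"],s["wrist_force"])
print("tool shift cm",100*T.T@(np.array([.568,.068,p[2]])-p))
r=bot.get_image("scene"); t=bot.get_image("top")
print("knob bottom/top centre px",proj(r,[[p[0],p[1],p[2]+.0275],[p[0],p[1],p[2]+.0695]]),proj(r,[[.568,.068,.087]]))
cv2.imwrite("pics/g.png",np.hstack([cv2.resize(r["img"][130:240,310:420],(400,400),interpolation=cv2.INTER_CUBIC),cv2.resize(cv2.convertScaleAbs(t["img"][180:270,190:280],alpha=1.6),(400,400),interpolation=cv2.INTER_CUBIC)]))
```

```text
24.7333 [0.56614794 0.06887301 0.14883543] 93.49051940988296 0.025136719204068785 [-0.28672742  0.36203452  0.18970149]
tool shift cm [-1.79547026e-01 -9.84153012e-02 -5.20518015e-05]
knob bottom/top centre px [[371.35340133 170.05855953]
 [372.45404031 153.27048243]] [[369.55464076 203.49637014]]
```

View pics/g.png

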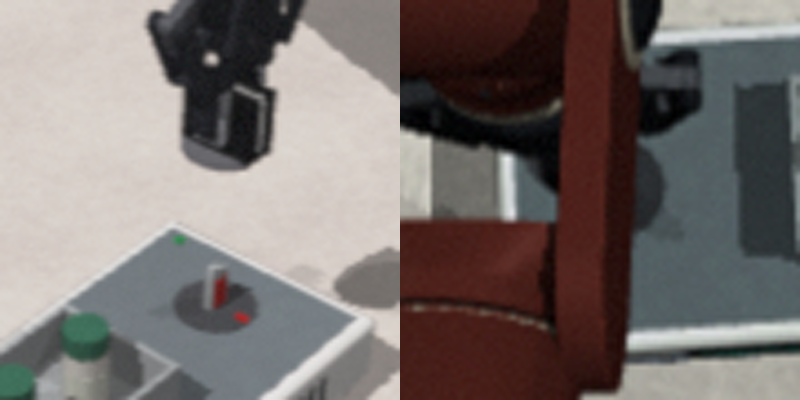

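The knob hangs upright with its white line on the +x (camera) side, like the red flat. The skirt, at about (372,177), matches the prediction, and both jars are in the basket. I correct the offset, then go down and watch the force.

Emit:
step_arm:
  fingers: [1, 1, 1, 1, 1, 1, 1, 1, 1]
  translation:
    - [-0.18, -0.1, 1.5]
    - [0, 0, 2]
    - [0, 0, 2]
    - [0, 0, 1.5]
    - [0, 0, 1]
    - [0, 0, 0.3]
    - [0, 0, 0]
    - [0, 0, 0]
    - [0, 0, 0]
  twist: [0, 0, 0, 0, 0, 0, 0, 0, 0]
  squeeze: 60

```text
t: 25.58
position: [0.5694, 0.067, 0.0674]
tcp_rot: [[-0.998, -0.06, 0.003], [-0.06, 0.998, -0.0], [-0.003, -0.0, -1.0]]
wrist_force: [0.5, 0.3, -1.2]
grip_width: 0.0246
finger_force: 64.1
```

Emit:
step_arm:
  fingers: [1, 1, 1, 1, 1, 1, 1]
  translation:
    - [0, 0, 0.2]
    - [0, 0, 0.2]
    - [0, 0, 0.2]
    - [0, 0, 0.2]
    - [0, 0, 0.2]
    - [0, 0, 0]
    - [0, 0, 0]
  twist: [0, 0, 0, 0, 0, 0, 0]

```text
t: 26.17
position: [0.5681, 0.0669, 0.0556]
tcp_rot: [[-0.998, -0.06, -0.001], [-0.06, 0.998, 0.0], [0.001, 0.0, -1.0]]
wrist_force: [-0.6, -0.2, -0.7]
grip_width: 0.0253
finger_force: 64.1
```

Emit:
step_arm:
  fingers: [1, 1, 1, 1, 1, 1, 1, 1]
  translation:
    - [0, 0.08, 0.1]
    - [0, 0, 0.2]
    - [0, 0, 0.2]
    - [0, 0, 0.2]
    - [0, 0, 0.2]
    - [0, 0, 0]
    - [0, 0, 0]
    - [0, 0, 0]
  twist: [0, 0, 0, 0, 0, 0, 0, 0]

```text
t: 26.83
position: [0.5683, 0.0677, 0.0469]
tcp_rot: [[-0.998, -0.06, 0.0], [-0.06, 0.998, -0.0], [-0.0, -0.0, -1.0]]
wrist_force: [-0.2, 0.9, -1.4]
grip_width: 0.0247
finger_force: 64.1
```

The knob is 12 mm down over the shaft without resistance. Continue to home and press.

Emit:
step_arm:
  fingers: [1, 1, 1, 1, 1, 1, 1]
  translation:
    - [0, 0, 0.2]
    - [0, 0, 0.2]
    - [0, 0, 0.2]
    - [0, 0, 0.2]
    - [0, 0, 0]
    - [0, 0, 0]
    - [0, 0, 0]
  twist: [0, 0, 0, 0, 0, 0, 0]

```text
t: 27.42
position: [0.5683, 0.0677, 0.0392]
tcp_rot: [[-0.998, -0.06, -0.0], [-0.06, 0.998, -0.0], [0.0, -0.0, -1.0]]
wrist_force: [-0.8, 0.6, 2.1]
grip_width: 0.0253
finger_force: 64.4
```

Emit:
step_arm:
  fingers: [1, 1, 1, 1, 1, 1]
  translation:
    - [0, 0, 0.2]
    - [0, 0, 0.2]
    - [0, 0, 0.2]
    - [0, 0, 0]
    - [0, 0, 0]
    - [0, 0, 0]
  twist: [0, 0, 0, 0, 0, 0]

```text
t: 27.92
position: [0.5687, 0.0677, 0.0336]
tcp_rot: [[-0.998, -0.06, 0.001], [-0.06, 0.998, 0.0], [-0.001, -0.0, -1.0]]
wrist_force: [-2.2, -0.6, 6.2]
grip_width: 0.025
finger_force: 64.9
```

Contact came right at the predicted home height (0.039), and the spring force is now rising. Press on to the stop.

Emit:
step_arm:
  fingers: [1, 1, 1, 1, 1, 1, 1]
  translation:
    - [0, 0, 0.1]
    - [0, 0, 0.1]
    - [0, 0, 0.1]
    - [0, 0, 0]
    - [0, 0, 0]
    - [0, 0, 0]
    - [0, 0, 0]
  twist: [0, 0, 0, 0, 0, 0, 0]

```text
t: 28.5
position: [0.5689, 0.0677, 0.0319]
tcp_rot: [[-0.998, -0.06, 0.001], [-0.06, 0.998, -0.0], [-0.001, -0.0, -1.0]]
wrist_force: [-5.3, -0.2, 12.0]
grip_width: 0.025
finger_force: 66.3
```

Emit:
step_arm:
  fingers: [1, 1, 1, 1, 1, 1]
  translation:
    - [0, 0, 0.1]
    - [0, 0, 0.1]
    - [0, 0, 0]
    - [0, 0, 0]
    - [0, 0, 0]
    - [0, 0, 0]
  twist: [0, 0, 0, 0, 0, 0]

```text
t: 29.0
position: [0.5691, 0.0677, 0.0317]
tcp_rot: [[-0.998, -0.06, 0.0], [-0.06, 0.998, -0.0], [-0.0, -0.0, -1.0]]
wrist_force: [-9.5, -0.3, 21.5]
grip_width: 0.0254
finger_force: 67.4
```

Run:
```python
from h import *
r=bot.get_image("scene"); s=bot.get_state(); print(s["t"],s["position"],s["wrist_force"],s["finger_force"])
print(proj(r,[[.568,.068,.059],[.568,.068,.101]]))
cv2.imwrite("pics/i.png",cv2.resize(r["img"][165:255,290:410],(800,600),interpolation=cv2.INTER_CUBIC))
```

```text
29.05 [0.56908894 0.06772852 0.03167942] [-10.17070954  -0.18651578  21.44243333] 67.4165791226551
[[368.91728215 213.11692066]
 [369.8813073  198.56529424]]
```

View pics/i.png

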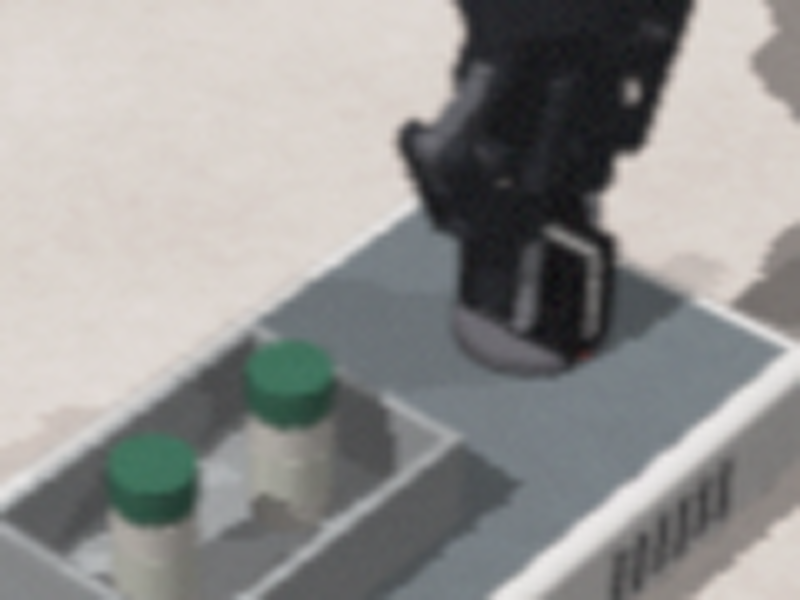

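The knob is seated and covers the ring at (368,213), with its white line toward the red mark. Both jars stand in the basket. Handing in.

```bash
python3 -c "
from plant import bot
print(bot.job_done())"
```

```text
the job is handed in; nothing more can be done
None
```

I handed the job in at about 29 s: both green jars stand released in the basket, and the gripper is holding the matched knob pressed to the shaft's stop with about 21 N; no verdict came back.

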